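# Clamp a brass plate in the sprung stage holder

### The job

Clamp the brass plate in the stage holder, ready for engraving: first draw the holder's sprung arm back until it stays open. Then take the brass plate from the wooden cradle, lay it flat on the soldering board and let go; take it again, now by its short ends because the holder's aluminium edge leaves no room for a finger at its long side, and set it flat on the holder between the white marks, long side along that edge, and let go. Last, bring the arm back over so that it springs shut and holds the plate flush against the edge; leave the grey steel plate in the cradle.

Things in the scene. Friction and masses are not known exactly. Their poses are not given: they have to be found in the camera images.
- holder: Stage holder fixed to the bench: dark steel stage 140 mm (x) by 175 mm (y), top 12 mm above the bench, reaching 95 mm to -x and 45 mm to +x of this origin (on the bench). Aluminium fixed edge: a bar along y, 110 mm long, 22 mm high above the stage, its face at x = +20 mm. The sprung curved arm is on the -x side.
- holder_seat (a point): Point on the stage top (12 mm above the bench) under the middle of where the plate must lie. Axes: +x towards the fixed edge, whose face is 17 mm from this point; y along the edge; z up. White scribed lines at y = +-28 mm mark the plate's ends.
- clip_arm (a joint): Angle (rad) of the sprung arm about its upright pivot: 0 = shut with no plate; grows as it swings away from the edge (clockwise seen from above); stop at 1.35. Over-centre spring: below 1.0 it springs shut, above 1.0 it springs open and stays. With a plate against the edge it rests on it at about 0.45. Moving its post takes up to about 5 N.
- clip_knob (a point): Red upright finger post on the free end of the arm, 12 mm diameter, 40 mm tall, its foot 18 mm and its top 58 mm above the bench; this point lies on its axis, 45 mm above the bench. It moves with the arm, 75 mm from the pivot.
- clip_pivot (a point): Point on the arm's upright pivot axis, 45 mm above the bench (the brass hub itself ends 27 mm above the bench; its pin 34 mm).
- brass_center (a point): Centre (half-way up) of the brass plate, a plain yellow metal slab 34 mm (x) by 56 mm (y, its long axis) by 10 mm (z), 0.14 kg, loose. At the start it lies flat in one of the two bays of the cradle, centre 11 mm above the bench.
- steel_center (a point): Centre of the dark grey steel plate of the same size, in the other bay; leave it alone.
- brass_plate: The brass plate itself; origin at the centre of its underside, axes as for its centre.
- cradle: Wooden cradle fixed to the bench, 50 mm (x) by 156 mm (y), floor 6 mm above the bench; origin at the centre of its underside. Two bays end to end, centres at y = +-36 mm. Cross walls 26 mm high close the short ends of the plates (2 mm play); the long sides are open but for 4 mm high nibs at the corners, so a plate can be gripped only across its 34 mm width.
- board_top (a point): Centre of the top of the cream ceramic soldering board, 121 mm (x) by 151 mm (y) by 13 mm thick, fixed to the bench; z of this point is 13 mm.
- board: The soldering board itself; origin at the centre of its underside.
Mind the look-alikes: they are no part of the job. Of the things that look like the brass_plate, the larger one is meant.

How it is judged (in metres and radians):
On the way, in this order (a step that is already met when the one before it is completed fails the run):
1. the arm is drawn back past its dead centre (over 1.15 rad) (value of joint clip_arm above 1.15 rad), for 0.2 s.
2. the brass plate lies on the soldering board, flat and let go (contact force between brass_plate and board above 0.3 N and angle between brass_center's own z axis and vertical below 0.06 rad and contact force between the fingers and brass_plate below 0.05 N), for 0.2 s.
3. with the arm open the plate lies flat on the stage, along the edge (gap up to 10 mm), within 10 mm of the middle, let go (x of brass_center in the frame of holder_seat between -0.01 and 0.003 m and y of brass_center in the frame of holder_seat between -0.01 and 0.01 m and z of brass_center in the frame of holder_seat between 0.002 and 0.008 m and angle between brass_center's own z axis and vertical below 0.06 rad and value of joint clip_arm above 1.05 rad and contact force between the fingers and brass_plate below 0.05 N), for 0.2 s.
At the end, for the whole second after the job is handed in: The brass plate lies flat on the stage, its long side flush with the fixed edge (within 2 mm and 0.05 rad), its middle within 10 mm of the middle of its marked place, held by the sprung arm (joint 0.35 to 0.55 rad), at rest and let go (x of brass_center in the frame of holder_seat between -0.002 and 0.002 m and y of brass_center in the frame of holder_seat between -0.01 and 0.01 m and z of brass_center in the frame of holder_seat between 0.002 and 0.008 m and angle between brass_center's own z axis and vertical below 0.06 rad and value of joint clip_arm between 0.35 and 0.55 rad and angle between the y axis of brass_plate and the y axis of holder_seat, either way round below 0.05 rad and velocity of joint clip_arm below 0.05 rad/s and linear speed of brass_plate below 0.01 m/s and contact force between the fingers and brass_plate below 0.05 N); the robot touches nothing.
It fails at once if the grey steel plate is moved more than 15 mm (distance of steel_center from where it was at the start of the episode above 0.015 m).
It also fails if it takes over 72 s, if anything falls off the work surface, if the arm or the gripper's body presses on something with over 40 N, if the wrist force passes 120 N, or if a joint passes its speed limit or range.

### The arm

A 6-joint arm with a two-finger parallel gripper is mounted at the origin on a cart in front of the work surface, level with it; the furniture and walls round the work are solid. World frame = base frame: x ahead of the robot, y to its left, z up, the work surface at z = 0. Lengths are in mm, angles in degrees, forces in N, time in s.
With the tool pointing down it reaches from about 325 to 850 mm from the base axis. Payload 4.4 kg.
Tool frame: the origin (TCP) lies at the very end of the fingers, on their centre line; the grasp point (between the pads) lies 19 mm behind it; z points along the fingers, y is the line along which they close (so a half turn about z gives the same grasp; the last joint's range is limited). The gripper opens to 94 mm and grips with 3 to 60 N. Pads are 16 mm wide; open, the fingers measure 119 mm over their backs; the gripper's body (75 mm by 177 mm) begins 78 mm behind the grasp point.
Start: joints at [-76.175, 11.837, 88.321, -0, 79.842, -8.623], TCP at [219.553, -531.435, 205.447] pointing down, gripper open.
Joint ranges: [-156.59, 156.59], [-49.26, 127.26], [12.9, 141.05], [-63.56, 243.56], [4.71, 150.69], [-161.64, 161.64]. Speed limits (degrees/s): [159.86, 159.86, 180, 180, 180, 180].

### API

Orientations are given as [roll, pitch, yaw] about the fixed x, y, z axes, in that order (R = Rz(yaw) Ry(pitch) Rx(roll)).
In Python, from rig import ctrl, vision, order, silhouettes gives the robot as it stands. The module is installed in compiled form; this text tells all that it offers.
- The arm moves only by the tool servo_tool, never from a script. Its argument "rows" is a list of rows, each a list of 4 numbers: the shift along the tool's x, y, z in m, then the turn about the tool's z in rad. A call has 1 to 20 rows; each row shifts and turns the commanded pose from where the row before left it, along the tool's axes as they then stand; what a row does not reach is not made up. A row lasts 1/8 s, in which the tool goes at most 62.5 mm and 10.7 degrees, less where a joint would pass 70% of its speed; a pose out of reach is approached as far as the arm can. A call with a gripper value outside its range is refused whole. "grip" is the finger opening in m, from 0 to 0.094, set as the call begins (left out, the last holds). The fingers move at their own pace and stop on an object; "force" is the grip in N (left out, the last holds). Time passes only in rows, so rows that do not move let the fingers close. It gives the time, the measured TCP pose, the force, the opening and the grip force at its end, in the units of the state.
- ctrl.sense(): the state, without advancing time (a new reading comes with each control period).
- vision.camera(name): name is "scene" or "top" or "wrist"; returns a dict with "color" (384x512x3 uint8, red, green, blue), "z_map" (384x512 float32, mm along the optical axis (not along the pixel's ray), 0 where there is no reading), "camera_matrix" (3x3 intrinsics, pixels), "eye" and "orientation" of the camera in the world; the wrist camera has in their place "mount" (4x4, takes a point from camera to tool coordinates, whose origin is the TCP and whose axes are the flange's). Camera axes: x right, y up, looking along -z (the intrinsics and any distortion apply to the point x, -y, -z); pixel columns grow to the right and rows downward; lengths in mm; the calibration is good to about 2 mm. A picture is of the moment at which its call begins: read the wrist's pose just before it.
- order.close_job(): hands the job in; it is judged then, once.
Trained networks look in a picture, given as the dict that the camera call returned (one of the last four; its "shot" number tells which), for a name from the list of things; names that differ only in an ending like _2 or _b are one class to them, and where a whole thing is asked for, a point or a joint stands for the part that bears it (a point fixed in the world has none). Each returns a list of dicts, best first, with "conf" (0 to 1); they miss things now and then, are a little off and sometimes report something else, mostly with a low value. They report only what shows in the picture. A call takes as long as a camera call. They do not tell look-alikes from the thing itself.
- silhouettes(picture, thing): "pixels" (384x512 bool, what is visible of it) and "box" ([left, top, right, bottom] in pixels, round what is visible of it).
The state is a dict: "clock": time; "joints": joint angles; "dq": joint speeds; "effort": joint torques, N m; "tool_pos": TCP position; "tcp_rot": TCP orientation; "wrist_force": force on the tool from outside, world axes, zero at the start; "moment": the same for the moment, N m; "finger_gap": opening from 0.0 (shut) to 1.0 (fully open); "finger_force": force on a finger pad.
Only numpy, scipy, OpenCV 4.12 (cv2) and the standard library are available. Lean on these libraries where they do the work, as an engineer would, in place of code of your own. Each camera call takes 0.05 s, during which the arm holds its last target. There are 200 camera calls.

## Working session

There is one attempt and no reset: what is moved stays moved. The work goes in short steps, Python scripts to look and compute and a tool call to move; the robot and the scene stay as the last step left them, time stands still between calls to the robot, and variables do not carry over. Pictures are saved under pics/ and viewed, at most 10 in all, crops included, and the job is handed in when it is done.

Besides the shell and the picture viewer there is one more tool, called after "Request:" as name(argument=value, ...) on one line, values as JSON. servo_tool: Moves the arm, as the interface text tells. Its arguments: {"type":"object","properties":{"rows":{"type":"array"},"grip":{"type":"number"},"force":{"type":"number"}},"required":["rows"]}

```bash
mkdir -p pics; cat > h.py <<'E'
import numpy as np, cv2
from scipy.spatial.transform import Rotation as R
from rig import ctrl, vision, order, silhouettes
def rot(o):
    o=np.array(o,float)
    return o if o.shape==(3,3) else R.from_euler('xyz',o,degrees=True).as_matrix()
def pts(d,s=None):
    z=d['z_map'].astype(float);K=np.array(d['camera_matrix']);v,u=np.mgrid[0:384,0:512]
    P=np.stack([(u-K[0,2])/K[0,0]*z,-(v-K[1,2])/K[1,1]*z,-z],-1)
    if 'eye' in d: W=P@rot(d['orientation']).T+np.array(d['eye'])
    else:
        M=np.array(d['mount']);T=P@M[:3,:3].T+M[:3,3]
        W=T@rot(s['tcp_rot']).T+np.array(s['tool_pos'])
    W[z<=0]=np.nan
    return W
def save(d,n,box=None,f=1):
    im=d['color'][:,:,::-1]
    if box: im=im[box[1]:box[3],box[0]:box[2]]
    cv2.imwrite('pics/'+n,cv2.resize(im,None,fx=f,fy=f,interpolation=cv2.INTER_CUBIC))
def rect(W,m,zlo,zhi):
    p=W[m];p=p[(p[:,2]>zlo)&(p[:,2]<zhi)]
    if len(p)<5:return None
    r=cv2.minAreaRect(p[:,:2].astype(np.float32));return np.round(r[0],1),np.round(r[1],1),round(r[2],1),np.round(np.median(p[:,2]),1),len(p)
E
python3 - <<'E'
from h import *
s=ctrl.sense();print(s)
for n in ['top','scene']:
    d=vision.camera(n);save(d,n+'.png',None,1.5);W=pts(d)
    print(n,{k:v for k,v in d.items() if k not in('color','z_map')})
    for t in ['holder','clip_knob','clip_pivot','brass_plate','steel_center','cradle','board']:
        for q in silhouettes(d,t):
            if q['conf']>.2: print(t,round(q['conf'],2),np.round(q['box']),rect(W,q['pixels'],-20,100))
E
```

```text
{'clock': 0.0, 'joints': array([-7.61772721e+01,  1.18840705e+01,  8.84048303e+01, -7.73467930e-04,
        7.98407719e+01, -8.62259553e+00]), 'dq': array([ 0.04419696, -0.07256732, -0.04631626, -0.02740602, -0.05181918,
       -0.08272736]), 'effort': array([-6.45439122e-04, -3.70882595e+01, -2.81418532e+01,  6.97567197e-02,
        3.62468453e-02, -1.71165489e-04]), 'tool_pos': array([ 219.32959629, -530.65030072,  204.29232892]), 'tcp_rot': array([-1.79871679e+02, -1.86887652e-02,  2.24454398e+01]), 'wrist_force': array([ 0.03875956,  0.02593641, -0.94611459]), 'moment': array([-0.00320713, -0.0174415 , -0.0175187 ]), 'finger_force': 0.0, 'finger_gap': 1.000517898590403}
top {'camera_matrix': array([[481.70902059,   0.        , 259.78339047],
       [  0.        , 481.70902059, 188.28881411],
       [  0.        ,   0.        ,   1.        ]]), 'eye': array([ 348.19449418,  183.51236672, 1190.48084305]), 'orientation': array([  9.60049528,   0.4316985 , -90.03925719]), 'shot': 1}
holder 0.9 [305. 153. 380. 211.] (array([561.9, -11.6]), array([140.5, 175. ]), 1.1, np.float64(12.6),
[... 1624 characters left out ...]
), 27.1, np.float64(26.7), 107)
clip_pivot 0.79 [259. 138. 329. 186.] (array([559.9,  -9.4]), array([139.4, 174.5]), 1.0, np.float64(13.0), 1739)
brass_plate 0.72 [221. 287. 242. 303.] (array([458.2, 439.6]), array([39.3, 31.2]), 10.4, np.float64(7.4), 283)
brass_plate 0.65 [261. 242. 283. 267.] (array([442.7, 336.6]), array([41.6, 63.9]), 6.3, np.float64(16.3), 371)
steel_center 0.54 [273. 226. 297. 242.] (array([447.1, 264.2]), array([39.5, 63.8]), 3.5, np.float64(16.2), 283)
cradle 0.73 [250. 215. 301. 279.] (array([443.7, 301.9]), array([ 53.5, 155.4]), 3.3, np.float64(18.4), 795)
board 0.65 [186. 185. 264. 238.] (array([608. , 255.2]), array([121.4, 205.6]), 1.3, np.float64(13.4), 2213)
```

View pics/top.png

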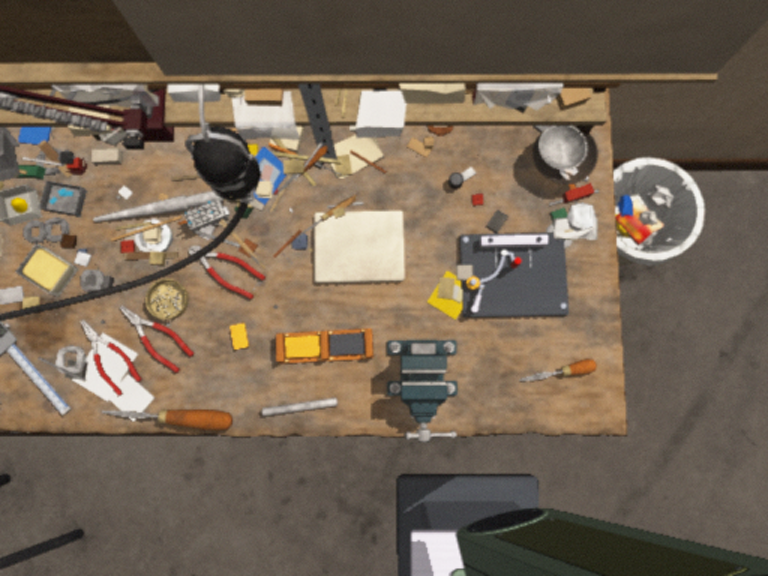

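View pics/scene.png

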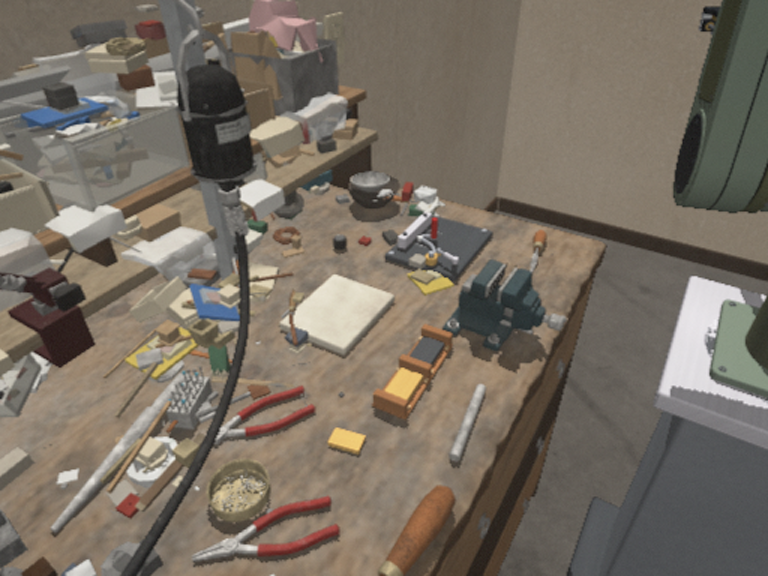

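The top view shows the cradle with a brass plate at about (302,346) and the steel plate at about (348,345). A smaller yellow piece lies loose at (239,336). The holder is at (513,275), with its edge towards +x, the red post at (517,262) and the brass pivot at (473,283). The brass plate meant is the larger one, in the cradle. I'll confirm that in a crop and measure the post.

```bash
python3 - <<'E'
from h import *
d=vision.camera('top');save(d,'crop.png',[140,140,400,260],3);W=pts(d)
c=d['color'].astype(int);red=(c[...,0]>150)&(c[...,1]<70)&(c[...,2]<70)
K=d['camera_matrix']
def px2w(u,v,z):
    r=rot(d['orientation'])@np.array([(u-K[0,2])/K[0,0],-(v-K[1,2])/K[1,1],-1]);e=d['eye'];return e+r*(z-e[2])/r[2]
red[:150]=0;red[215:]=0;red[:,:325]=0;red[:,365:]=0
v,u=np.where(red);print(list(zip(u,v)));print(np.round(W[red],0))
print('knob top guess',px2w(u.mean(),v.mean(),55))
yel=(c[...,0]>180)&(c[...,1]>120)&(c[...,2]<80);yel[:175]=0;yel[200:]=0;yel[:,:308]=0;yel[:,330:]=0
v,u=np.where(yel);print(list(zip(u,v)));print(np.round(W[yel],0))
E
```

```text
[(np.int64(345), np.int64(171)), (np.int64(344), np.int64(172)), (np.int64(345), np.int64(172)), (np.int64(346), np.int64(172)), (np.int64(343), np.int64(173)), (np.int64(344), np.int64(173)), (np.int64(345), np.int64(173)), (np.int64(346), np.int64(173)), (np.int64(347), np.int64(173)), (np.int64(343), np.int64(174)), (np.int64(344), np.int64(174)), (np.int64(345), np.int64(174)), (np.int64(346), np.int64(174)), (np.int64(347), np.int64(174)), (np.int64(344), np.int64(175)), (np.int64(345), np.int64(175)), (np.int64(346), np.int64(175))]
[[591. -20.  13.]
 [579. -10.  59.]
 [579. -12.  60.]
 [579. -14.  59.]
 [577.  -7.  57.]
 [577. -10.  56.]
 [576. -12.  61.]
 [577. -15.  55.]
 [586. -26.   9.]
 [574.  -7.  57.]
 [574. -10.  57.]
 [574. -12.  60.]
 [574. -14.  58.]
 [583. -25.  14.]
 [572. -10.  55.]
 [571. -12.  60.]
 [571. -14.  60.]]
knob top guess [576.22381658 -12.62135451  55.        ]
[(np.int64(315), np.int64(184)), (np.int64(313), np.int64(185)), (np.int64(317), np.int64(185)), (np.int64(318), np.int64(185)), (np.int64(312), np.int64(186)), (np.int64(313), np.int64(186)), (np.int64(311), np.int64(187)), (np.int64(312), np.int64(187)), (np.int64(311), np.int64(188)), (np.int64(312), np.int64(188)), (np.int64(318), np.int64(188)), (np.int64(318), np.int64(189)), (np.int64(316), np.int64(190)), (np.int64(317), np.int64(190)), (np.int64(318), np.int64(190)), (np.int64(314), np.int64(191)), (np.int64(315), np.int64(191)), (np.int64(316), np.int64(191)), (np.int64(317), np.int64(191)), (np.int64(315), np.int64(192))]
[[556.  56.  22.]
 [554.  61.  23.]
 [553.  52.  26.]
 [556.  48.  10.]
 [550.  65.  31.]
 [550.  62.  29.]
 [548.  67.  28.]
 [549.  64.  24.]
 [546.  66.  24.]
 [545.  65.  29.]
 [546.  50.  26.]
 [542.  50.  30.]
 [540.  55.  28.]
 [540.  52.  29.]
 [541.  49.  23.]
 [538.  60.  27.]
 [538.  57.  25.]
 [538.  55.  29.]
 [538.  52.  26.]
 [536.  57.  25.]]
```

View pics/crop.png

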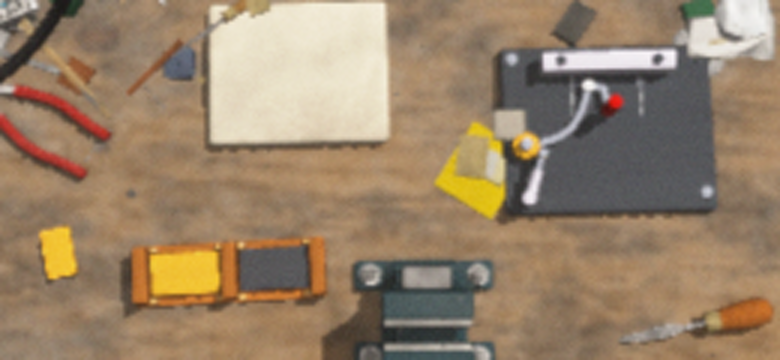

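The crop confirms the plate. The larger brass one is in the left bay of the cradle at crop (185,272), and the small yellow one at crop (58,252) is the look-alike. The post at crop (615,101) is at about (575,-11.5) and the pivot at about (546,58). They are 75.5 mm apart, which matches the 75 mm given. Next I move above the post.

Request:
servo_tool(rows=[[0.048, -0.0313, 0, 0], [0.048, -0.0313, 0, 0], [0.048, -0.0313, 0, 0], [0.048, -0.0313, 0, 0], [0.048, -0.0313, 0, 0], [0.048, -0.0313, 0, 0], [0.048, -0.0313, 0, 0], [0.048, -0.0313, 0, 0], [0.048, -0.0313, 0, 0], [0.048, -0.0313, 0, 0], [0.048, -0.0313, 0, 0], [0, 0, 0, -0.176], [0, 0, 0, -0.176], [0, 0, 0, -0.176], [0, 0, 0, -0.176], [0, 0, 0, -0.176], [0, 0, 0, -0.176], [0, 0, 0, -0.176], [0, 0, 0, -0.176], [0, 0, 0, -0.176]], grip=0.04)

```text
clock: 3.35
tool_pos: [576.1, -11.6, 205.5]
tcp_rot: [180.0, 0.0, 113.5]
wrist_force: [0.4, 1.0, 0.3]
finger_gap: 0.423
finger_force: 0.0
```

```bash
python3 - <<'E'
from h import *
s=ctrl.sense();print(s['tool_pos'],s['tcp_rot'],s['joints'],s['finger_gap'])
d=vision.camera('wrist');print(d['mount'],d['camera_matrix']);save(d,'w1.png',None,1.3);W=pts(d,s)
c=d['color'].astype(int)
red=(c[...,0]>110)&(c[...,1]<60)&(c[...,2]<60)&(W[...,2]>50)&(W[...,2]<66);print('knob top',rect(W,red,50,66))
m=(W[...,2]>25)&(W[...,2]<40)&(np.hypot(W[...,0]-546,W[...,1]-58)<16);print('pivot',rect(W,m,25,29),rect(W,m,30,40))
for t in['holder','clip_knob']:
  for q in silhouettes(d,t): print(t,q['conf'],q['box'],rect(W,q['pixels'],8,17))
bar=(W[...,2]>31)&(W[...,2]<38)&(W[...,0]>595);print('bar',rect(W,bar,31,38))
t=vision.camera('top');T=pts(t);v=T[...,:][(T[...,0]>330)&(T[...,0]<480)&(T[...,1]>60)&(T[...,1]<190)];v=v[v[:,2]>25]
for x in range(330,480,20):
  q=v[(v[:,0]>=x)&(v[:,0]<x+20)]
  if len(q):print(x,np.round([q[:,1].min(),q[:,1].max(),q[:,2].max()]))
E
```

```text
[576.09350022 -11.61834858 205.47736354] [1.79997790e+02 8.41252305e-04 1.13538028e+02] [-9.75929529e+00  1.19795904e+01  8.81473509e+01  5.18351300e-04
  7.98707494e+01 -3.32974142e+01] 0.4225189962301272
[[ 6.27227808e-05  9.68941757e-01  2.47289035e-01  7.23502642e+01]
 [ 9.99999831e-01  8.20637504e-05 -5.75188321e-04  1.10846995e+00]
 [-5.77617449e-04  2.47289029e-01 -9.68941589e-01 -1.80522052e+02]
 [ 0.00000000e+00  0.00000000e+00  0.00000000e+00  1.00000000e+00]] [[293.46426293   0.         258.9314598 ]
 [  0.         293.46426293 194.26670544]
 [  0.           0.           1.        ]]
knob top (array([574.4,  -7.2]), array([9.1, 3.1]), 23.6, np.float64(57.7), 20)
pivot (array([546.7,  57.4]), array([24.3, 21.4]), 11.8, np.float64(27.7), 194) (array([542.7,  52.3]), array([19.5, 13.4]), 36.7, np.float64(35.7), 83)
holder 0.81 [176.2, 86.5, 323.9, 247.6] (array([562.3, -12.4]), array([140.2, 175. ]), 1.3, np.float64(13.4), 11325)
clip_knob 0.93 [249.3, 109.9, 282.6, 188.4] (array([569.6,  19. ]), array([24. , 89.6]), 34.2, np.float64(13.5), 63)
bar (array([738. , -29.6]), array([266.4, 181.4]), 8.4, np.float64(35.0), 1621)
330 [ 60. 168. 668.]
350 [ 60. 176. 657.]
370 [ 60. 175. 645.]
390 [ 60. 175. 631.]
410 [ 60. 175. 612.]
430 [ 60. 163. 615.]
450 [ 60.  68. 613.]
470 [ 60.  65. 610.]
```

View pics/w1.png

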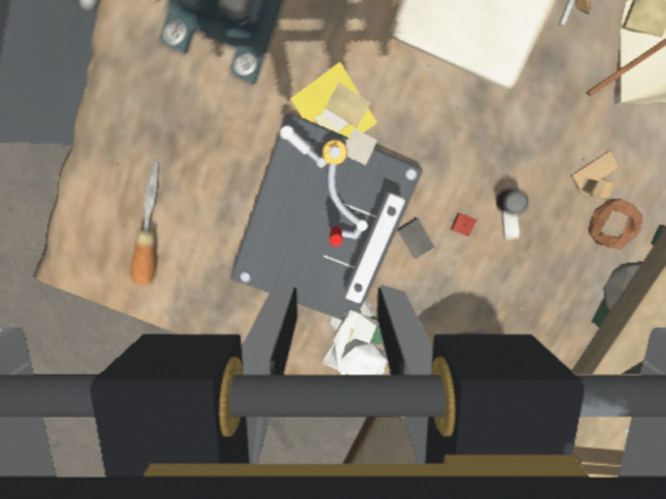

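```bash
python3 - <<'E'
from h import *
d=vision.camera('scene');W=pts(d)
v=W[165:240,295:375].reshape(-1,3);v=v[(v[:,2]>25)&(v[:,2]<300)&(v[:,0]<500)]
print(np.nanmax(v,0),np.nanmin(v,0),np.percentile(v[:,2],[50,90,99]))
E
```

```text
[499.10220351 232.12601267  93.08305144] [290.93528542  52.76017966  25.00501387] [64.86742128 90.88154818 92.13732914]
```

The wrist view shows the post at (336,238), midway between the fingers, the hub at (334,152), and the edge bar running from (397,205) to (355,295). It agrees with the estimate. Next I go down around the post.

Request:
servo_tool(rows=[[0, 0.0005, 0.04, 0], [0, 0, 0.04, 0], [0, 0, 0.04, 0], [0, 0, 0.026, 0], [0, 0, 0.02, 0], [0, 0, 0, 0]], grip=0.028)

```text
clock: 4.35
tool_pos: [574.7, -11.1, 37.5]
tcp_rot: [-179.8, -0.1, 113.1]
wrist_force: [-0.4, 0.4, 1.1]
finger_gap: 0.295
finger_force: 0.0
```

Request:
servo_tool(rows=[[0.0004, -0.0075, 0, 0.1], [0.0004, -0.0075, 0, 0.1], [0.0004, -0.0075, 0, 0.1], [0.0004, -0.0075, 0, 0.1], [0.0004, -0.0075, 0, 0.1], [0.0004, -0.0075, 0, 0.1], [0.0004, -0.0075, 0, 0.1], [0.0004, -0.0075, 0, 0.1], [0.0004, -0.0075, 0, 0.1], [0.0004, -0.0075, 0, 0.1], [0.0004, -0.0075, 0, 0.1], [0.0004, -0.0075, 0, 0.1], [0.0004, -0.0075, 0, 0.1], [0, 0, 0, 0], [0, 0, 0, 0], [0, 0, 0, 0]])

```text
clock: 6.35
tool_pos: [488.9, 10.7, 39.8]
tcp_rot: [180.0, -0.0, 38.7]
wrist_force: [0.2, -0.8, -0.3]
finger_gap: 0.298
finger_force: 0.0
```

Request:
servo_tool(rows=[[0, 0, -0.03, 0], [0, 0, -0.05, 0], [0, 0, -0.05, 0], [0, 0, -0.035, 0], [0.0237, -0.0405, 0, 0], [0.0237, -0.0405, 0, 0], [0.0237, -0.0405, 0, 0], [0.0237, -0.0405, 0, 0], [0.0237, -0.0405, 0, 0], [0.0237, -0.0405, 0, 0], [0.0237, -0.0405, 0, 0], [0, 0, 0, -0.158], [0, 0, 0, -0.158], [0, 0, 0, -0.158], [0, 0, 0, -0.158], [0, 0, 0, -0.158], [0, 0, 0, -0.158], [0, 0, 0, 0]], grip=0.06)

```text
clock: 8.6
tool_pos: [440.6, 335.8, 204.3]
tcp_rot: [-180.0, 0.0, 92.9]
wrist_force: [-0.3, -0.3, -0.4]
finger_gap: 0.641
finger_force: 0.0
```

```bash
python3 - <<'E'
from h import *
s=ctrl.sense();print(s['tool_pos'],s['tcp_rot'],s['joints'])
d=vision.camera('wrist');W=pts(d,s);c=d['color'].astype(int)
for t in ['brass_plate','steel_center','cradle','board']:
  for q in silhouettes(d,t): print(t,round(q['conf'],2),np.round(q['box']),rect(W,q['pixels'],12 if t!='board' else 8,32 if t=='cradle' else 20))
yel=(c[...,0]>140)&(c[...,1]>90)&(c[...,2]<90)&(c[...,0]-c[...,1]<80)&(abs(W[...,2]-16)<3)&(np.hypot(W[...,0]-443,W[...,1]-336)<40);print(rect(W,yel,10,20))
t=vision.camera('top');save(t,'t2.png',[280,140,400,260],3);T=pts(t);c=t['color'].astype(int)
red=(c[...,0]>150)&(c[...,1]<70)&(c[...,2]<70)&(abs(T[...,2]-55)<12)&(T[...,1]<60)&(T[...,1]>-60);print('knob',np.median(T[red],0),red.sum())
E
```

```text
[440.56237063 335.79424863 204.33672057] [-1.79988045e+02  7.54859079e-03  9.29360301e+01] [ 2.83632339e+01  9.35225032e+00  9.13789148e+01 -1.71428027e-03
  7.92828728e+01  2.54275236e+01]
brass_plate 0.94 [266.  80. 294. 106.] None
brass_plate 0.89 [248. 157. 274. 198.] (array([441.8, 335.6]), array([32.9, 55.1]), 3.6, np.float64(17.3), 1115)
steel_center 0.64 [245. 212. 277. 251.] (array([446. , 263.2]), array([33.5, 53.7]), 3.5, np.float64(17.4), 962)
cradle 0.88 [240. 148. 280. 265.] (array([444.2, 299.6]), array([ 45.4, 155.2]), 3.0, np.float64(26.8), 1333)
board 0.94 [333. 195. 432. 278.] (array([609.1, 260.3]), array([120.7, 120.1]), 0.9, np.float64(14.5), 5408)
board 0.34 [240. 146. 280. 264.] (array([443.8, 303.2]), array([ 48.5, 147.9]), 3.2, np.float64(10.7), 457)
(array([433.8, 324.9]), array([30.4, 70.6]), 35.1, np.float64(17.1), 43)
knob [485.06940491  13.90498941  57.36508885] 17
```

The arm is open: the post is at (485,14), which is 1.35 rad. The brass plate centre is at (441.9,335.8). Next I go down and grip it across its width.

Request:
servo_tool(rows=[[0, 0.0013, 0.05, -0.007], [0, 0, 0.05, 0], [0, 0, 0.04, 0], [0, 0, 0.03, 0], [0, 0, 0.02, 0], [0, 0, 0.006, 0], [0, 0, 0, 0], [0, 0, 0, 0]])

```text
clock: 9.9
tool_pos: [442.8, 336.5, 9.7]
tcp_rot: [179.9, -0.1, 93.4]
wrist_force: [-0.4, -0.8, -0.0]
finger_gap: 0.64
finger_force: 0.0
```

Request:
servo_tool(rows=[[0, 0, 0, 0], [0, 0, 0, 0], [0, 0, 0, 0], [0, 0, 0, 0], [0, 0, 0, 0], [0, 0, 0, 0]], grip=0.02, force=25)

```text
clock: 10.65
tool_pos: [441.9, 336.1, 8.8]
tcp_rot: [180.0, -0.0, 93.4]
wrist_force: [-0.6, -0.6, 3.9]
finger_gap: 0.357
finger_force: 25.0
```

Request:
servo_tool(rows=[[0, 0, -0.02, 0], [0, 0, -0.05, 0], [-0.024, 0.0404, 0, 0], [-0.024, 0.0404, 0, 0], [-0.024, 0.0404, 0, 0], [-0.024, 0.0404, 0, 0.038], [0, 0, 0, 0], [0, 0, 0.03, 0], [0, 0, 0.02, 0], [0, 0, 0.009, 0], [0, 0, 0.003, 0], [0, 0, 0, 0], [0, 0, 0, 0]])

```text
clock: 12.28
tool_pos: [609.7, 250.1, 17.5]
tcp_rot: [179.9, -0.0, 91.3]
wrist_force: [0.0, 0.4, -2.3]
finger_gap: 0.359
finger_force: 25.0
```

Request:
servo_tool(rows=[[0, 0, 0.001, 0], [0, 0, 0.0005, 0], [0, 0, 0, 0]])

```text
clock: 12.65
tool_pos: [609.3, 249.9, 15.8]
tcp_rot: [179.9, -0.0, 91.3]
wrist_force: [-1.2, -0.4, 4.4]
finger_gap: 0.355
finger_force: 25.0
```

Request:
servo_tool(rows=[[0, 0, 0, 0], [0, 0, 0, 0], [0, 0, 0, 0], [0, 0, 0, 0], [0, 0, 0, 0], [0, 0, -0.03, 0], [0, 0, -0.05, 0], [0, 0, -0.05, 0], [0, 0, -0.03, 0], [0, 0, 0, 0.178], [0, 0, 0, 0.178], [0, 0, 0, 0.178], [0, 0, 0, 0.178], [0, 0, 0, 0.178], [0, 0, 0, 0.178], [0, 0, 0, 0.178], [0, 0, 0, 0.178], [0, 0, 0, 0.148], [0, 0, 0, 0]], grip=0.06)

```text
clock: 15.02
tool_pos: [608.8, 249.8, 174.9]
tcp_rot: [180.0, 0.0, 1.3]
wrist_force: [-0.4, -0.8, 0.2]
finger_gap: 0.641
finger_force: 0.0
```

```bash
cat > look.py <<'E'
from h import *
s=ctrl.sense();print(s['clock'],s['tool_pos'],s['tcp_rot'],s['joints'][5],s['finger_gap'])
d=vision.camera('wrist');W=pts(d,s)
for q in silhouettes(d,'brass_plate'): print('wrist',round(q['conf'],2),np.round(q['box']),rect(W,q['pixels'],19,32))
t=vision.camera('top');T=pts(t)
for q in silhouettes(t,'brass_plate'): print('top',round(q['conf'],2),np.round(q['box']),rect(T,q['pixels'],10,30))
E
python3 look.py
```

```text
15.025 [608.75006186 249.79955852 174.86451916] [1.79999096e+02 1.01756116e-02 1.29086591e+00] 103.49133358631035 0.6405178391870757
top 0.59 [151. 218. 164. 230.] (array([456.5, 438.5]), array([30.1, 17.1]), 1.2, np.float64(11.0), 11)
top 0.44 [226. 156. 251. 166.] (array([614.4, 248.8]), array([24.5, 54.9]), 1.7, np.float64(22.6), 170)
top 0.27 [305. 154. 377. 218.] (array([555.4, -11.4]), array([152. , 175.2]), 1.2, np.float64(12.9), 2805)
```

Request:
servo_tool(rows=[[0.0005, 0, 0.05, 0], [0, 0, 0.05, 0], [0, 0, 0.04, 0], [0, 0, 0.014, 0], [0, 0, 0.0045, 0], [0, 0, 0, 0], [0, 0, 0, 0]], grip=0.076)

```text
clock: 16.1
tool_pos: [611.1, 250.3, 18.7]
tcp_rot: [-179.9, -0.2, 1.2]
wrist_force: [0.1, -0.6, 0.1]
finger_gap: 0.813
finger_force: 0.0
```

Request:
servo_tool(rows=[[0, 0, 0, 0], [0, 0, 0, 0], [0, 0, 0, 0], [0, 0, 0, 0], [0, 0, 0, 0], [0, 0, 0, 0]], grip=0.045, force=25)

```text
clock: 16.85
tool_pos: [609.7, 249.8, 17.0]
tcp_rot: [180.0, -0.0, 1.2]
wrist_force: [-1.1, -1.4, 4.9]
finger_gap: 0.594
finger_force: 25.0
```

Request:
servo_tool(rows=[[0, 0, -0.02, 0], [0, 0, -0.05, 0], [0, 0, -0.02, 0], [0, 0, 0, 0]])

```text
clock: 17.35
tool_pos: [610.9, 250.5, 108.9]
tcp_rot: [-179.9, -0.3, 1.2]
wrist_force: [-0.2, 0.0, -0.6]
finger_gap: 0.594
finger_force: 25.0
```

```bash
cat > look2.py <<'E'
from h import *
s=ctrl.sense();print(s['clock'],s['tool_pos'],s['tcp_rot'],s['joints'][5],s['finger_gap'])
d=vision.camera('wrist');save(d,'w2.png',None,1.3);W=pts(d,s)
for q in silhouettes(d,'brass_plate'): print('wrist',round(q['conf'],2),np.round(q['box']),rect(W,q['pixels'],-20,150))
for q in silhouettes(d,'holder'): print('holder',round(q['conf'],2),np.round(q['box']),rect(W,q['pixels'],8,17))
E
python3 look2.py
```

```text
17.35 [610.91887786 250.46525132 108.88082758] [-179.92288181   -0.26804428    1.19965103] 103.58128526553912 0.5940211687759792
holder 0.93 [427. 177. 512. 325.] (array([574.1,  36.4]), array([115.5,  83.7]), 2.0, np.float64(13.3), 5649)
holder 0.32 [215. 208. 304. 261.] (array([600.1, 267.5]), array([ 4.6, 57.1]), 6.3, np.float64(14.2), 11)
```

Request:
servo_tool(rows=[[-0.0047, 0.0435, 0, 0], [-0.0047, 0.0435, 0, 0], [-0.0047, 0.0435, 0, 0], [-0.0047, 0.0435, 0, 0], [-0.0047, 0.0435, 0, 0], [-0.0047, 0.0435, 0, 0], [0, 0, 0, 0], [0, 0, 0, 0]])

```text
clock: 18.5
tool_pos: [585.4, -11.2, 104.8]
tcp_rot: [-179.9, 0.2, 1.2]
wrist_force: [-0.4, 0.9, -0.8]
finger_gap: 0.59
finger_force: 25.0
```

```bash
cat >> look2.py <<'E'
Z=W[...,2];b=(Z>31)&(Z<40)&(W[...,0]>596)&(W[...,0]<650)&(abs(W[...,1]+12)<75)
print('bar',rect(W,b,31,40)); print('bar front pct',np.percentile(W[b][:,0],[2,50,98]))
c=d['color'].astype(int)
w=(c.min(-1)>120)&(abs(Z-13)<3)&(W[...,0]>540)&(W[...,0]<606)
print('white marks',[np.round(W[w&(W[...,1]*k>-12*k)].mean(0),1) for k in(1,-1)],w.sum())
m=(np.abs(W[...,0]-s['tool_pos'][0])<30)&(np.abs(W[...,1]-s['tool_pos'][1])<26)&(Z>s['tool_pos'][2]-3)&(Z<s['tool_pos'][2]+15)
print('held',rect(W,m,-50,200))
E
python3 look2.py
```

```text
18.5 [585.43695658 -11.21976827 104.82891083] [-1.79928530e+02  1.69145851e-01  1.15957145e+00] 79.23956997118192 0.5898082674515766
wrist 0.65 [216. 207. 302. 261.] (array([585.8,  -9.5]), array([34.2, 56.1]), 1.1, np.float64(112.0), 4563)
holder 0.84 [166. 147. 353. 324.] (array([563.3, -12. ]), array([140.1, 174.7]), 1.6, np.float64(13.3), 11545)
bar (array([618.6, -23.6]), array([ 36., 136.]), 12.9, np.float64(35.2), 2417)
bar front pct [608.01080913 616.44910811 646.39608831]
white marks [array([576.4, 190.3,  14. ]), array([584.9, -44.1,  13.5])] 4534
held (array([585.9, -11.2]), array([34.3, 52.4]), 1.0, np.float64(112.0), 4341)
```

View pics/w2.png

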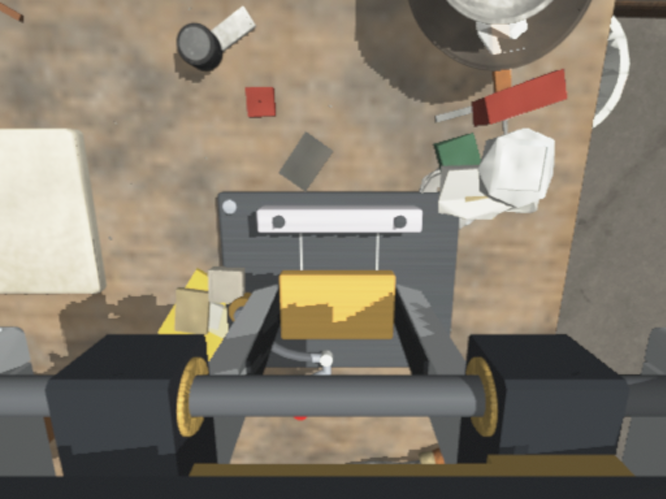

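The view shows the held plate at (338,305), behind the bar (258–420, 220) and midway between the white lines at columns 301 and 377. It is square to the edge and the gap is about 5 mm. I shift +2 mm in x and lower it.

Request:
servo_tool(rows=[[0.002, 0, 0.03, 0], [0, 0, 0.03, 0], [0, 0, 0.02, 0], [0, 0, 0.007, 0], [0, 0, 0.0025, 0], [0, 0, 0.001, 0], [0, 0, 0, 0], [0, 0, 0, 0]])

```text
clock: 19.65
tool_pos: [589.1, -11.8, 16.7]
tcp_rot: [180.0, -0.1, 1.2]
wrist_force: [0.2, 0.8, -1.1]
finger_gap: 0.589
finger_force: 25.0
```

Request:
servo_tool(rows=[[0, 0, 0.0007, 0], [0, 0, 0, 0], [0, 0, 0, 0]])

```text
clock: 20.02
tool_pos: [589.0, -11.8, 16.0]
tcp_rot: [180.0, -0.0, 1.2]
wrist_force: [-1.6, -0.7, 3.8]
finger_gap: 0.591
finger_force: 25.0
```

Contact force, so the plate is on the stage. I release it, lift, move away to the -x side and look.

Request:
servo_tool(rows=[[0, 0, 0, 0], [0, 0, 0, 0], [0, 0, 0, 0], [0, 0, 0, 0], [0, 0, -0.03, 0], [0, 0, -0.05, 0], [0, 0, -0.05, 0], [0, 0, -0.05, 0], [-0.033, 0, 0, 0], [-0.033, 0, 0, 0], [-0.034, 0, 0, 0], [0, 0, 0, 0]], grip=0.07)

```text
clock: 21.52
tool_pos: [486.9, -13.5, 195.0]
tcp_rot: [-180.0, 0.0, 1.2]
wrist_force: [0.5, -0.4, -0.1]
finger_gap: 0.743
finger_force: 0.0
```

```bash
cat > look3.py <<'E'
from h import *
s=ctrl.sense();print(s['clock'],s['tool_pos'],s['tcp_rot'],s['joints'])
d=vision.camera('wrist');save(d,'w3.png',[130,100,390,300],2.6);W=pts(d,s)
for q in silhouettes(d,'brass_plate'): print('brass',round(q['conf'],2),np.round(q['box']),rect(W,q['pixels'],18,30))
for q in silhouettes(d,'holder'): print('holder',round(q['conf'],2),np.round(q['box']),rect(W,q['pixels'],8,17))
for n,D,P in(('w',d,W),('t',)+(lambda t:(t,pts(t)))(vision.camera('top'))):
    c=D['color'].astype(int)
    red=(c[...,0]>110)&(c[...,1]<60)&(c[...,2]<60)&(abs(P[...,2]-57)<8)&(abs(P[...,1])<60);print(n,'knob',np.median(P[red],0),red.sum())
E
python3 look3.py
```

```text
21.525 [486.85363311 -13.48320745 194.98234038] [-1.79988349e+02  4.36225711e-02  1.17103318e+00] [-1.17818351e+01  1.57826790e+00  1.01008486e+02  1.61521360e-03
  7.74583699e+01  7.70467848e+01]
brass 0.75 [237.  74. 285. 108.] (array([589.5, -10.3]), array([35.1, 55.5]), 1.1, np.float64(23.3), 1553)
holder 0.8 [184.  54. 334. 191.] (array([562. , -11.5]), array([139.4, 174.7]), 1.1, np.float64(13.3), 12462)
w knob [486.91688672  14.11222314  58.80192401] 50
t knob [484.74508845  14.23933702  58.75074855] 17
```

View pics/w3.png

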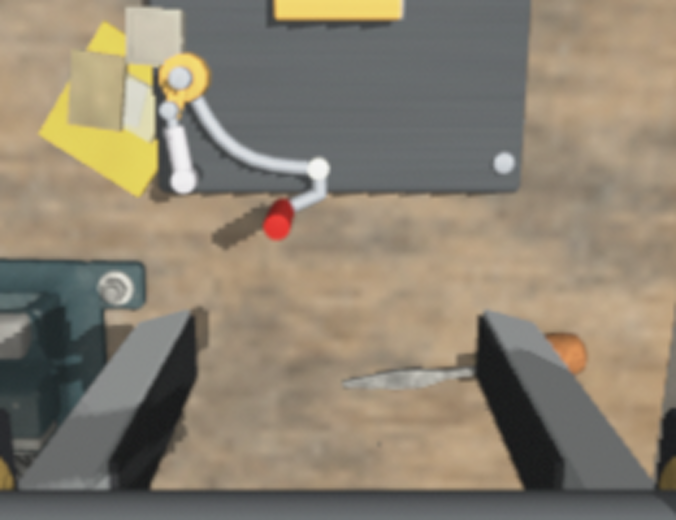

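The crop shows the arm open, with the post at (278,220) in the crop and the plate lying square at (589.5,-10.3), about 1 mm from the seat middle. Next I bring the arm back over.

Request:
servo_tool(rows=[[0, 0, 0, -0.15], [0, 0, 0, -0.15], [0, 0, 0, -0.15], [0, 0, 0, -0.15], [0.0148, -0.0232, 0, 0], [0, 0, 0.05, 0], [0, 0, 0.05, 0], [0, 0, 0.036, 0], [0, 0, 0.02, 0], [0, 0, 0, 0], [0, 0, 0, 0]], grip=0.03)

```text
clock: 23.1
tool_pos: [488.6, 13.6, 40.0]
tcp_rot: [179.9, -0.1, 35.6]
wrist_force: [-0.4, -1.1, 0.2]
finger_gap: 0.322
finger_force: 0.0
```

Request:
servo_tool(rows=[[0.0004, 0.0075, 0, -0.1], [0.0004, 0.0075, 0, -0.1], [0.0004, 0.0075, 0, -0.1], [0.0004, 0.0075, 0, -0.1], [0.0004, 0.0075, 0, -0.1], [0.0002, 0.0056, 0, -0.075], [0.0002, 0.0056, 0, -0.075], [0.0002, 0.0056, 0, -0.075], [0.0002, 0.0056, 0, -0.075], [0.0002, 0.0056, 0, -0.075], [0.0001, 0.0019, 0, -0.025], [0, 0, 0, 0], [0, 0, 0, 0], [0, 0, 0, 0], [0, 0, 0, 0]])

```text
clock: 24.98
tool_pos: [544.3, -17.4, 39.2]
tcp_rot: [-180.0, -0.0, 87.1]
wrist_force: [0.2, 0.2, -0.2]
finger_gap: 0.318
finger_force: 0.0
```

Lift off, back away and check.

Request:
servo_tool(rows=[[0, 0, -0.03, 0], [0, 0, -0.05, 0], [0, 0, -0.05, 0], [0, 0, -0.04, 0], [0, -0.04, 0, 0], [0, -0.04, 0, 0], [0, 0, 0, 0.17], [0, 0, 0, 0.17], [0, 0, 0, 0.17], [0, 0, 0, 0.17], [0, 0, 0, 0.17], [0, 0, 0, 0.17], [0, 0, 0, 0.17], [0, 0, 0, 0.17], [0, 0, 0, 0.14], [0, 0, 0, 0]])

```text
clock: 26.98
tool_pos: [464.4, -13.4, 209.2]
tcp_rot: [-180.0, 0.0, 1.3]
wrist_force: [-0.1, -0.3, 0.1]
finger_gap: 0.322
finger_force: 0.0
```

```bash
sed -i 's/w3.png.,\[130,100,390,300\]/w4.png",[150,30,370,200]/;s/"w4/"w4/;s/.w4.png"/"w4.png"/' look3.py; python3 look3.py
```

```text
26.975 [464.37946908 -13.40292357 209.16968988] [-1.79996716e+02  1.21814198e-02  1.28149656e+00] [-1.23464658e+01 -2.06554185e+00  1.02908024e+02  3.27051253e-04
  7.91701296e+01  7.63719765e+01]
brass 0.92 [239.  55. 284.  87.] (array([589.9,  -9.9]), array([34.5, 55.6]), 2.5, np.float64(23.4), 1492)
holder 0.93 [187.  35. 334. 155.] (array([562.7, -11.7]), array([140.9, 175.1]), 1.3, np.float64(13.4), 11989)
w knob [540.51868484 -13.89693374  59.4564356 ] 33
t knob [542.52724028 -16.10924521  57.65046936] 15
```

View pics/w4.png

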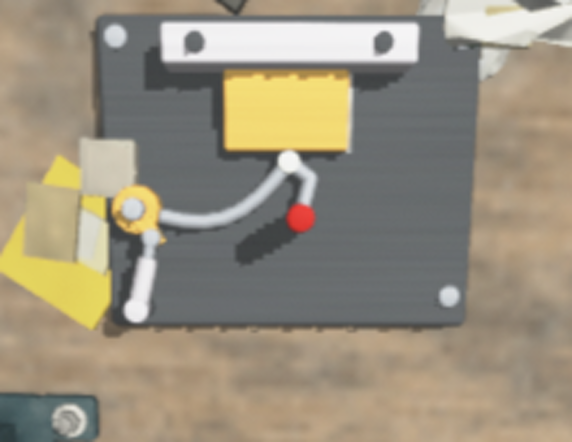

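The post is at about 0.457 rad, so the plate should be against the edge. I'll check the gap once from straight above.

Request:
servo_tool(rows=[[0.035, 0, 0, 0], [0.035, 0, 0, 0], [0, 0, 0, 0], [0, 0, 0, 0]])

```text
clock: 27.68
tool_pos: [533.8, -11.9, 208.8]
tcp_rot: [-180.0, 0.1, 1.2]
wrist_force: [1.2, 0.2, 0.3]
finger_gap: 0.318
finger_force: 0.0
```

```bash
sed -i 's/w4.png",\[150,30,370,200\]/w5.png",[190,100,330,200]/;s/,2.6)/,5)/' look3.py; python3 look3.py
```

```text
27.675 [533.7600732  -11.85275779 208.80106006] [-1.79985887e+02  8.81069239e-02  1.22694984e+00] [-1.05608121e+01  6.74876591e+00  9.37926327e+01 -4.25414624e-03
  7.95477334e+01  7.82130240e+01]
brass 0.87 [240. 117. 286. 146.] (array([590.2, -10. ]), array([32.5, 55.3]), 1.2, np.float64(23.3), 1264)
holder 0.86 [188.  98. 330. 209.] (array([562.4, -11.5]), array([138.3, 175.5]), 1.2, np.float64(13.3), 10793)
w knob [543.48272718 -16.15019438  59.08028191] 48
t knob [542.22411557 -16.2294111   57.06095348] 15
```

View pics/w5.png

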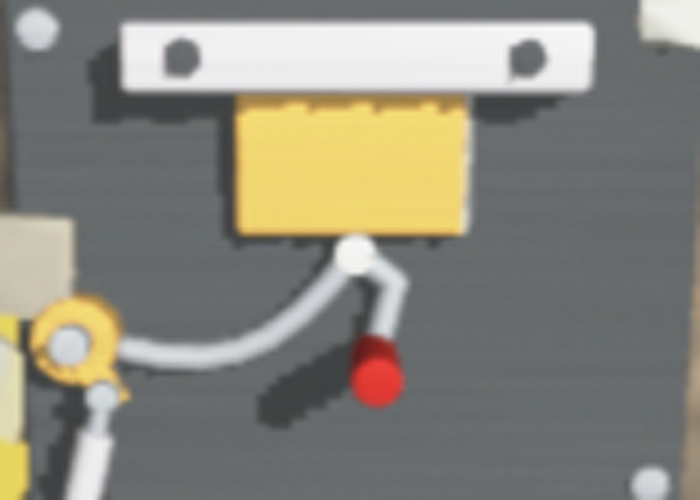

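The view shows the plate (235–468, 95–235) flush and parallel against the bar's lower edge (row 92). The clip tip presses its middle at (355,255).

```bash
python3 -c "
from rig import order
print(order.close_job())"
```

```text
the job is handed in; nothing more can be done
None
```

I handed the job in at about 28 s: the brass plate is clamped flush against the holder's edge, the sprung arm rests at about 0.46 rad, and the steel plate was never touched; the hand-in returned no verdict.

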